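Set a wooden bar up on blocks for painting

ROBOT

A 7-joint arm with a two-finger parallel gripper is mounted at the origin on a cart in front of the work surface, level with it; the furniture and walls round the work are solid. World frame = base frame: x ahead of the robot, y to its left, z up, the work surface at z = 0. Lengths are in m, angles in rad, forces in N, time in s.
With the tool pointing down it reaches from about 0.4 to 0.875 m from the base axis. Payload 6.5 kg.
Tool frame: the origin (TCP) lies at the very end of the fingers, on their centre line; the grasp point (between the pads) lies 19 mm behind it; z points along the fingers, y is the line along which they close (so a half turn about z gives the same grasp; the last joint's range is limited). The gripper opens to 85 mm and grips with 20 to 120 N. Pads are 22 mm wide; open, the fingers measure 114 mm over their backs; the gripper's body (76 mm by 85 mm) begins 54 mm behind the grasp point. The pads swing forward as they close: fully open they stand 13 mm farther back than shut.
Start: joints at [-1.232, 0.536, -0.004, 1.538, 0.003, 1.067, -0.071], TCP at [0.256, 0.597, 0.231] pointing down, gripper open.
Joint ranges: [-2.7, 2.7], [-0.37, 2.16], [-1.27, 1.26], [0.24, 2.4], [-1.31, 4.45], [0.19, 1.91], [-2.76, 2.76]. Speed limits (rad/s): [2.39, 2.39, 3.14, 3.14, 3.14, 3.14, 3.14].

INTERFACE

Orientations are given as a unit quaternion [x, y, z, w].
In Python, from station import read_state, snapshot, finish_job gives the robot as it stands.
- The arm moves only by the tool jog_arm, never from a script. Its argument "targets" is a list of rows, each an object with "slide": the shift along the tool's x, y, z in mm, a list of three; "dr": the turn, a rotation vector about the tool's x, y, z in rad, a list of three. In form: [{"slide": [x, y, z], "dr": [wx, wy, wz]}, ...]. A call has 1 to 5 rows; each row is the pose to reach, as a shift and turn from the pose commanded when the call began, along the tool's axes at that moment; what a row does not reach only later rows make up. A row lasts 1/12 s, in which the tool goes at most 41.7 mm and 7.16 degrees, less where a joint would pass 70% of its speed; a pose out of reach is approached as far as the arm can. A call with a gripper value outside its range is refused whole. "claw" is the closure in counts, from 0 (fully open) to 255 (shut), set as the call begins (left out, the last holds). The fingers move at their own pace and stop on an object; "squeeze" is the grip in N (left out, the last holds). Time passes only in rows, so rows that repeat a pose let the fingers close. It gives the time, the measured TCP pose, the force, the opening and the grip force at its end, in the units of the state.
- read_state(): the state, without advancing time (a new reading comes with each control period).
- snapshot(name): name is "scene" or "top"; returns a dict with "img" (400x640x3 uint8, blue, green, red), "range_z" (400x640 float32, m along the optical axis (not along the pixel's ray), 0 where there is no reading), "mtx" (3x3 intrinsics, pixels), "cam_to_world" (4x4, takes a point from camera to world coordinates). Camera axes: x right, y down, z forward; pixel columns grow to the right and rows downward; lengths in m; the calibration is good to about 2 mm. A picture is of the moment at which its call begins.
- finish_job(): hands the job in; it is judged then, once.
The state is a dict: "time": time; "joint_positions": joint angles; "dq": joint speeds; "effort": joint torques, N m; "position": TCP position; "orientation": TCP orientation; "wrist_force": force on the tool from outside, world axes, zero at the start; "torque": the same for the moment, N m; "gripper_width": finger opening in m; "gripper_force": force on a finger pad.
Only numpy, scipy, OpenCV 4.12 (cv2) and the standard library are available. Lean on these libraries where they do the work, as an engineer would, in place of code of your own. Each camera call takes 0.05 s, during which the arm holds its last target. There are 200 camera calls.

TASK

Set the square wooden bar up for painting on the plywood board: on the board put the short thick offcut at its left end and the cork sanding block at its right end, both lying flat and crosswise, middle of the board's width, each with its outer side 30 mm in from the board's end, then lay the bar lengthwise on top of the two, centred on the board. Lay the brush flat on the bench just in front of the board (on the robot's side, a finger's width clear of it), parallel to the board's long edge and centred on it. Leave the thinner offcut and the pliers where they are.

Things in the scene. Friction and masses are not known exactly. Their poses are not given: they have to be found in the camera images.
- board: Pale plywood board lying on the bench top, 120 (x) x 240 (y) x 12 (z) mm; it does not move. Origin at the centre of its underside, on the bench top (z = 0); its upper face is 12 mm higher. Its y axis runs along its length and points to its left end as the robot sees it; -x is its front long edge, towards the robot. It lies turned up to 0.25 rad from start to start.
- thick_block: Short thick pale wooden offcut, a plain sawn block 60 (x) x 85 (y) x 30 (z) mm, loose, about 0.12 kg. Origin at the centre of its underside, z up, y along its length. Grasp it across its 60 mm width. It has the same height as the cork block.
- cork_block: Brown cork sanding block, a plain block 60 (x) x 111 (y) x 30 (z) mm, loose, about 0.10 kg. Origin at the centre of its underside, z up, y along its length. Grasp it across its 60 mm width.
- bar: Square pale wooden bar, 32 (x) x 160 (y) x 32 (z) mm, loose, about 0.12 kg. Origin at the centre of its underside, z up, y along its length. Both its ends are alike. Any of the four things may start just beyond the fixed bench vice, which rises to 0.27 m at y > 0.04 m, x = 0.38 to 0.58 m: pass over it or round its right end.
- brush: Flat brush, loose, 0.07 kg, 192 mm long (y), 15 mm thick: dark bristles and ferrule 42 mm wide from y = -96 to -24 mm, neck 34 mm wide from -24 to +7 mm (z 2 to 14 mm), wooden handle 18 mm wide from +7 to +96 mm. Origin at mid-length on its underside, z up. Grasp it across the neck, at about y = -10 mm. It may point either way when laid down.
- thin_block: Bystander: thinner pale wooden offcut, 45 x 120 x 22 mm, loose, behind the board. Not to be used. Origin at the centre of its underside.
- pliers: Bystander: pliers with blue handles, 56 x 165 x 12 mm, loose, at the front of the bench. Origin at the centre of the underside. Also fixed nearby: a paint can 112 mm tall at x = 0.35, y = 0.035 m, and a tool chest 0.22 m tall at x > 0.60, y < -0.23 m (open drawers included).

How it is judged:
By the outcome, as a careful person would: the job done as asked, in the order asked, and still so for the second after the job is handed in, with the robot touching nothing.
It also fails if it takes over 134 s, if anything falls off the work surface, if the arm or the gripper's body presses on something with over 40 N, if the wrist force passes 120 N, or if a joint passes its speed limit or range.

## Working session

There is one attempt and no reset: what is moved stays moved. The work goes in short steps, Python scripts to look and compute and a tool call to move; the robot and the scene stay as the last step left them, time stands still between calls to the robot, and variables do not carry over. Pictures are saved under pics/ and viewed, at most 14 in all, crops included, and the job is handed in when it is done.

Besides the shell and the picture viewer there is one more tool, called after "Emit:" as name(argument=value, ...), one argument or row to a line, values as JSON. jog_arm: Moves the arm, as the interface text tells. Its arguments: {"type":"object","properties":{"targets":{"type":"array"},"claw":{"type":"number"},"squeeze":{"type":"number"}},"required":["targets"]}

```bash
mkdir -p pics; ls; python3 - <<'E'
from station import *
import cv2,numpy as np
s=read_state();print({k:np.round(v,3).tolist() for k,v in s.items()})
for n in("scene","top"):
    d=snapshot(n);cv2.imwrite(f"pics/{n}0.png",d["img"]);print(np.round(d["mtx"],1).tolist(),np.round(d["cam_to_world"],3).tolist())
E
```

```text
pics
{'time': 0.0, 'joint_positions': [-1.232, 0.537, -0.004, 1.539, 0.003, 1.067, -0.071], 'dq': [0.0, 0.001, -0.0, -0.0, -0.001, 0.001, 0.0], 'effort': [-0.0, -58.342, 1.049, -25.91, 0.012, 0.01, 0.0], 'position': [0.256, 0.597, 0.23], 'orientation': [0.201, 0.98, -0.001, -0.0], 'wrist_force': [-0.273, 0.553, 0.392], 'torque': [0.023, -0.009, -0.049], 'gripper_force': 0.0, 'gripper_width': 0.085}
[[452.7, 0.0, 320.5], [0.0, 452.7, 199.8], [0.0, 0.0, 1.0]] [[-0.99, 0.124, -0.075, 0.593], [0.144, 0.839, -0.525, 0.601], [-0.002, -0.53, -0.848, 1.134], [0.0, 0.0, 0.0, 1.0]]
[[472.3, 0.0, 318.4], [0.0, 472.3, 201.9], [0.0, 0.0, 1.0]] [[-0.02, -0.994, 0.111, 0.35], [-1.0, 0.022, 0.02, -0.091], [-0.023, -0.11, -0.994, 1.398], [0.0, 0.0, 0.0, 1.0]]
```

View pics/scene0.png

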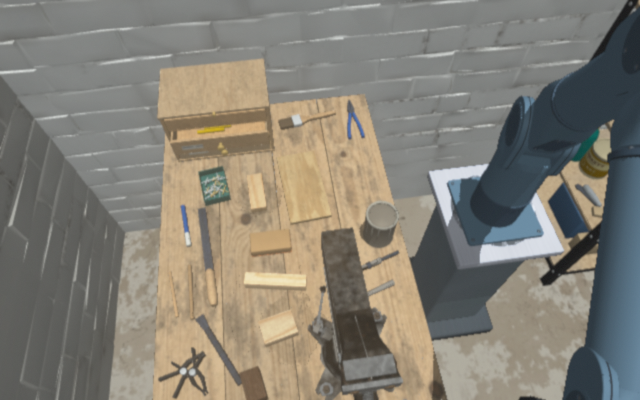

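View pics/top0.png

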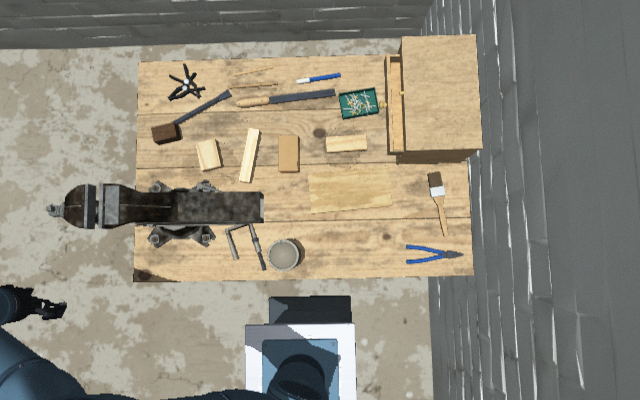

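The scene view shows the vice in the middle, with the pieces beyond it. In the top view (up = +x, left = +y) I see:
- thick block at about (208,154)
- bar at (249,155)
- cork block at (289,153)
- thin block at (346,143)
- board at (350,188)
- brush at (437,200), bristles up, i.e. away from the robot
- pliers at (433,254)

```bash
cat > h.py <<'E'
from station import *
import cv2,numpy as np
from scipy.spatial.transform import Rotation as R
def ray(d,px,h):
    px=np.atleast_2d(np.asarray(px,float));T=d["cam_to_world"]
    v=np.c_[px,np.ones(len(px))]@np.linalg.inv(d["mtx"]).T@T[:3,:3].T
    return T[:3,3]+v*((h-T[2,3])/v[:,2])[:,None]
def world(d):
    vv,uu=np.mgrid[:400,:640];z=d["range_z"]
    K=d["mtx"];c=np.stack([(uu-K[0,2])/K[0,0]*z,(vv-K[1,2])/K[1,1]*z,z],-1)
    return c@d["cam_to_world"][:3,:3].T+d["cam_to_world"][:3,3]
def rects(d,mask,h,amin=100):
    out=[]
    for c in cv2.findContours(mask.astype(np.uint8),cv2.RETR_EXTERNAL,cv2.CHAIN_APPROX_NONE)[0]:
        if cv2.contourArea(c)<amin: continue
        m=np.zeros(mask.shape,np.uint8);cv2.drawContours(m,[c],-1,1,-1)
        p=ray(d,c[:,0],h)[:,:2]
        r=cv2.minAreaRect((p*1000).astype(np.float32));(cx,cy),(a,b),t=r
        if a>b:a,b,t=b,a,t-90   # b along long axis; yaw of the y axis relative world y
        t=(t+90)%180-90
        out.append((np.mean(c[:,0],0).round(),(round(cx,1),round(cy,1)),(round(a,1),round(b,1)),round(np.radians(t),3)))
    return out
def goal(x,y,z,yaw):
    """tool down; yaw=direction of closing axis (world angle from +y). prints slide mm & dr from current state"""
    s=read_state();q=R.from_quat(s["orientation"]);p=np.array(s["position"])
    best=None
    for k in(0,np.pi):
        a=yaw+k; Y=np.array([-np.sin(a),np.cos(a),0]);Z=np.array([0,0,-1.]);X=np.cross(Y,Z)
        dr=(q.inv()*R.from_matrix(np.c_[X,Y,Z])).as_rotvec()
        if best is None or np.linalg.norm(dr)<np.linalg.norm(best):best=dr
    print("slide",(q.inv().apply(np.array([x,y,z])-p)*1000).round(1),"dr",best.round(3),"t",s["time"])
E
python3 - <<'E'
from h import *
for n in("top","scene"):
    d=snapshot(n);W=world(d)
    roi=(W[...,0]>.3)&(W[...,0]<.85)&(W[...,1]<.4)&(W[...,1]>-.55)&(d["range_z"]>0)
    Z=W[...,2];b=roi&(abs(Z)<.006);print(n,"bench z",np.median(Z[b]),Z[b].std())
    for lo,hi,h in((.022,.045,.030),(.008,.0165,.012)):
        print(h)
        for o in rects(d,roi&(Z>lo)&(Z<hi),h,60):print(o)
    cv2.imwrite(f"pics/h_{n}.png",np.where(roi,np.clip(Z*4000,0,255),0).astype(np.uint8))
E
```

```text
top bench z -0.00018899566473573604 0.002647557752950659
0.03
(array([180., 231.]), (425.2, 342.7), (33.7, 117.5), np.float64(0.003))
(array([208., 187.]), (546.8, 258.6), (23.1, 82.1), np.float64(-0.38))
(array([484., 215.]), (453.9, -537.8), (10.9, 303.8), np.float64(-1.564))
(array([208., 154.]), (652.5, 261.8), (61.7, 87.2), np.float64(-1.353))
(array([346., 143.]), (676.2, -147.1), (44.2, 118.3), np.float64(0.064))
(array([288., 153.]), (651.0, 24.1), (59.4, 111.2), np.float64(1.56))
(array([249., 154.]), (648.3, 139.7), (34.2, 160.7), np.float64(1.378))
(array([169., 132.]), (724.2, 379.6), (52.6, 53.5), np.float64(0.143))
(array([252., 100.]), (814.0, 130.1), (19.9, 90.9), np.float64(0.066))
0.012
(array([431., 254.]), (345.9, -396.0), (52.0, 158.7), np.float64(-0.041))
(array([202., 235.]), (405.3, 289.2), (59.1, 81.3), np.float64(0.601))
(array([257., 246.]), (376.3, 120.2), (17.6, 140.0), np.float64(-1.255))
(array([233., 236.]), (400.7, 192.0), (59.6, 109.5), np.float64(1.252))
(array([439., 202.]), (492.7, -417.5), (42.0, 190.5), np.float64(-1.453))
(array([349., 190.]), 
[... 1220 characters left out ...]
541.5), (32.6, 312.8), np.float64(-1.563))
0.012
(array([321., 355.]), (554.2, 331.8), (42.6, 139.2), np.float64(0.092))
(array([326., 323.]), (531.7, 265.0), (23.0, 34.9), np.float64(0.173))
(array([380., 323.]), (401.5, 286.8), (22.6, 54.6), np.float64(-0.585))
(array([220., 351.]), (800.7, 291.0), (21.0, 200.4), np.float64(0.479))
(array([378., 260.]), (362.1, 114.5), (17.5, 111.4), np.float64(-1.234))
(array([205., 240.]), (829.6, -19.0), (22.4, 201.1), np.float64(0.1))
(array([303., 186.]), (539.1, -154.4), (120.2, 243.5), np.float64(0.074))
(array([306., 118.]), (490.3, -416.8), (49.3, 191.8), np.float64(-1.456))
(array([353., 121.]), (344.5, -397.0), (52.2, 166.6), np.float64(-0.023))
```

View pics/h_top.png

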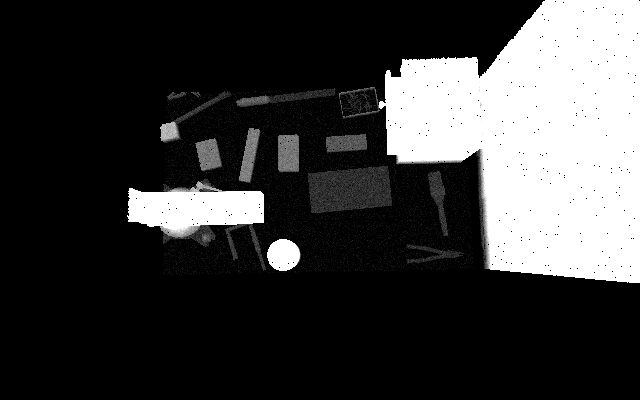

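The depth is clean and the two views agree to about 2 mm. Taking the mean of both:
- **Board:** (0.540, -0.1545), yaw 0.076
- **Thick block:** (0.652, 0.262)
- **Bar:** (0.648, 0.140)
- **Cork block:** (0.651, 0.025)
- **Brush:** (0.4915, -0.417), bristles far from the robot

The height picture confirms the outlines.

```bash
python3 -c "
from h import *
goal(.256,.597,.37,.217);goal(.652,.262,.37,.217)"
```

```text
slide [  -0.2   -0.2 -139.3] dr [-0.001 -0.    -0.622] t 0.2
slide [-496.1 -152.2 -139. ] dr [-0.001 -0.    -0.622] t 0.2
```

Emit:
jog_arm(
  targets=[
    {"slide":[0,0,-40],"dr":[0,0,0]},
    {"slide":[0,0,-80],"dr":[0,0,0]},
    {"slide":[0,0,-110],"dr":[0,0,0]},
    {"slide":[0,0,-130],"dr":[0,0,0]},
    {"slide":[0,0,-139],"dr":[0,0,0]},
  ],
  claw=0,
  squeeze=40,
)

```text
time: 0.62
position: [0.2564, 0.5986, 0.374]
orientation: [0.201, 0.98, 0.003, 0.0]
wrist_force: [-1.0, 0.5, 0.1]
gripper_width: 0.085
gripper_force: 0.0
```

Emit:
jog_arm(
  targets=[
    {"slide":[-20,-6,0],"dr":[0,0,0]},
    {"slide":[-55,-17,0],"dr":[0,0,0]},
    {"slide":[-92,-28,0],"dr":[0,0,0]},
    {"slide":[-129,-40,0],"dr":[0,0,0]},
    {"slide":[-165,-51,0],"dr":[0,0,0]},
  ],
)

```text
time: 1.03
position: [0.3885, 0.4836, 0.3689]
orientation: [0.201, 0.98, -0.001, -0.0]
wrist_force: [0.7, 0.6, 1.1]
gripper_width: 0.0853
gripper_force: 0.0
```

Emit:
jog_arm(
  targets=[
    {"slide":[-35,-11,0],"dr":[0,0,0]},
    {"slide":[-70,-21,0],"dr":[0,0,0]},
    {"slide":[-105,-32,0],"dr":[0,0,0]},
    {"slide":[-138,-42,0],"dr":[0,0,0]},
    {"slide":[-165,-51,0],"dr":[0,0,0]},
  ],
)

```text
time: 1.45
position: [0.5209, 0.3708, 0.3688]
orientation: [0.202, 0.979, -0.001, -0.0]
wrist_force: [1.8, -1.4, 0.0]
gripper_width: 0.0854
gripper_force: 0.0
```

Emit:
jog_arm(
  targets=[
    {"slide":[-35,-11,0],"dr":[0,0,-0.12]},
    {"slide":[-75,-22,0],"dr":[0,0,-0.24]},
    {"slide":[-110,-33,0],"dr":[0,0,-0.36]},
    {"slide":[-145,-43,0],"dr":[0,0,-0.48]},
    {"slide":[-166,-50,0],"dr":[0,0,-0.6]},
  ],
)

```text
time: 1.87
position: [0.6545, 0.2578, 0.3683]
orientation: [-0.098, 0.995, -0.002, -0.001]
wrist_force: [-0.2, -0.6, 0.6]
gripper_width: 0.0854
gripper_force: 0.0
```

Emit:
jog_arm(
  targets=[
    {"slide":[0,0,0],"dr":[0,0,-0.022]},
    {"slide":[0,0,0],"dr":[0,0,-0.022]},
  ],
)

```text
time: 2.03
position: [0.6526, 0.2605, 0.3684]
orientation: [-0.107, 0.994, -0.001, -0.001]
wrist_force: [-0.7, -0.2, 0.1]
gripper_width: 0.0854
gripper_force: 0.0
```

```bash
python3 -c "
from h import *
goal(.652,.262,.01,.217);print(np.round(read_state()['joint_positions'],2))"
```

```text
slide [ -0.7   1.9 358.4] dr [-0.001 -0.003 -0.003] t 2.0333
[-0.47  0.55  0.05  1.2  -0.03  1.4   1.36]
```

Emit:
jog_arm(
  targets=[
    {"slide":[0,2,30],"dr":[0,0,0]},
    {"slide":[-1,2,70],"dr":[0,0,0]},
    {"slide":[-1,2,110],"dr":[0,0,0]},
    {"slide":[-1,2,150],"dr":[0,0,0]},
    {"slide":[-1,2,190],"dr":[0,0,0]},
  ],
)

```text
time: 2.45
position: [0.6507, 0.2664, 0.1782]
orientation: [-0.109, 0.994, 0.0, -0.0]
wrist_force: [1.0, 0.9, 0.6]
gripper_width: 0.0854
gripper_force: 0.0
```

Emit:
jog_arm(
  targets=[
    {"slide":[0,0,35],"dr":[0,0,0]},
    {"slide":[0,0,70],"dr":[0,0,0]},
    {"slide":[0,0,95],"dr":[0,0,0]},
    {"slide":[0,0,110],"dr":[0,0,0]},
    {"slide":[0,0,115],"dr":[0,0,0]},
  ],
)

```text
time: 2.87
position: [0.6496, 0.2652, 0.062]
orientation: [-0.109, 0.994, -0.0, -0.003]
wrist_force: [-1.0, -0.5, 1.1]
gripper_width: 0.0852
gripper_force: 0.0
```

Emit:
jog_arm(
  targets=[
    {"slide":[0,0,10],"dr":[0,0,0]},
    {"slide":[0,0,20],"dr":[0,0,0]},
    {"slide":[0,0,30],"dr":[0,0,0]},
    {"slide":[0,0,40],"dr":[0,0,0]},
    {"slide":[0,0,46],"dr":[0,0,0]},
  ],
)

```text
time: 3.28
position: [0.6524, 0.2645, 0.0184]
orientation: [-0.108, 0.994, -0.0, -0.0]
wrist_force: [-0.9, -0.3, 0.9]
gripper_width: 0.0852
gripper_force: 0.0
```

Emit:
jog_arm(
  targets=[
    {"slide":[0,-2,5],"dr":[0,0,0]},
    {"slide":[0,-2,9],"dr":[0,0,0]},
    {"slide":[0,-2,9],"dr":[0,0,0]},
    {"slide":[0,-2,9],"dr":[0,0,0]},
  ],
)

```text
time: 3.62
position: [0.6532, 0.2625, 0.0104]
orientation: [-0.108, 0.994, 0.0, 0.0]
wrist_force: [-0.7, 0.9, 0.2]
gripper_width: 0.0851
gripper_force: 0.0
```

Emit:
jog_arm(
  targets=[
    {"slide":[0,0,0],"dr":[0,0,0]},
    {"slide":[0,0,0],"dr":[0,0,0]},
    {"slide":[0,0,0],"dr":[0,0,0]},
    {"slide":[0,0,0],"dr":[0,0,0]},
    {"slide":[0,0,0],"dr":[0,0,0]},
  ],
  claw=255,
  squeeze=40,
)

```text
time: 4.03
position: [0.6536, 0.2629, 0.0111]
orientation: [-0.108, 0.994, 0.0, 0.001]
wrist_force: [-1.3, -1.2, 5.3]
gripper_width: 0.0592
gripper_force: 44.8
```

Emit:
jog_arm(
  targets=[
    {"slide":[0,0,0],"dr":[0,0,0]},
    {"slide":[0,0,0],"dr":[0,0,0]},
    {"slide":[0,0,0],"dr":[0,0,0]},
    {"slide":[0,0,0],"dr":[0,0,0]},
    {"slide":[0,0,0],"dr":[0,0,0]},
  ],
)

```text
time: 4.45
position: [0.6536, 0.2628, 0.0111]
orientation: [-0.108, 0.994, 0.0, 0.001]
wrist_force: [-0.4, 0.0, 6.1]
gripper_width: 0.0593
gripper_force: 44.9
```

Emit:
jog_arm(
  targets=[
    {"slide":[0,0,-15],"dr":[0,0,0]},
    {"slide":[0,0,-45],"dr":[0,0,0]},
    {"slide":[0,0,-80],"dr":[0,0,0]},
    {"slide":[0,0,-110],"dr":[0,0,0]},
    {"slide":[0,0,-130],"dr":[0,0,0]},
  ],
)

```text
time: 4.87
position: [0.6541, 0.2631, 0.1444]
orientation: [-0.108, 0.994, 0.001, 0.002]
wrist_force: [0.6, -0.3, -1.1]
gripper_width: 0.0589
gripper_force: 44.2
```

```bash
python3 -c "
from h import *
goal(.653,-.05,.14,.217);goal(.5355,-.0947,.14,.076);s=read_state();print(s['gripper_width'],s['wrist_force'])"
```

```text
slide [  68.6 -305.5    4. ] dr [0.001 0.004 0.   ] t 4.8667
slide [ 192.9 -323.8    3.5] dr [0.001 0.004 0.141] t 4.8667
0.05888764017406189 [ 0.59586973 -0.31548737 -1.07259802]
```

Emit:
jog_arm(
  targets=[
    {"slide":[4,-18,0],"dr":[0,0,0]},
    {"slide":[11,-50,0],"dr":[0,0,0]},
    {"slide":[19,-84,0],"dr":[0,0,0]},
    {"slide":[27,-118,0],"dr":[0,0,0]},
    {"slide":[34,-153,0],"dr":[0,0,0]},
  ],
)

```text
time: 5.28
position: [0.6517, 0.1039, 0.1401]
orientation: [-0.109, 0.994, -0.0, -0.001]
wrist_force: [0.2, -0.8, -0.8]
gripper_width: 0.0589
gripper_force: 44.2
```

Emit:
jog_arm(
  targets=[
    {"slide":[8,-35,0],"dr":[0,0,0]},
    {"slide":[16,-70,0],"dr":[0,0,0]},
    {"slide":[24,-105,0],"dr":[0,0,0]},
    {"slide":[30,-133,0],"dr":[0,0,0]},
    {"slide":[34,-153,0],"dr":[0,0,0]},
  ],
)

```text
time: 5.7
position: [0.6512, -0.0561, 0.1402]
orientation: [-0.106, 0.994, -0.001, -0.001]
wrist_force: [-1.0, -0.8, -2.3]
gripper_width: 0.0589
gripper_force: 44.2
```

Emit:
jog_arm(
  targets=[
    {"slide":[25,-4,0],"dr":[0,0,0.03]},
    {"slide":[60,-9,0],"dr":[0,0,0.07]},
    {"slide":[95,-14,0],"dr":[0,0,0.11]},
    {"slide":[115,-17,0],"dr":[0,0,0.141]},
    {"slide":[124,-18,0],"dr":[0,0,0.141]},
  ],
)

```text
time: 6.12
position: [0.531, -0.0974, 0.1399]
orientation: [-0.036, 0.999, -0.0, -0.002]
wrist_force: [-0.0, 0.3, -1.4]
gripper_width: 0.0588
gripper_force: 44.2
```

Emit:
jog_arm(
  targets=[
    {"slide":[0,0,0],"dr":[0,0,0]},
    {"slide":[0,0,0],"dr":[0,0,0]},
    {"slide":[0,0,0],"dr":[0,0,0]},
  ],
)

```text
time: 6.37
position: [0.537, -0.0943, 0.1406]
orientation: [-0.039, 0.999, 0.0, 0.001]
wrist_force: [-0.0, -0.0, -0.9]
gripper_width: 0.0592
gripper_force: 44.2
```

```bash
python3 -c "
from h import *
goal(.5355,-.0947,.023,.076)
for n in('top','scene'):
    d=snapshot(n);cv2.imwrite(f'pics/{n}1.png',d['img'])
    W=world(d);Z=W[...,2];m=(Z>.035)&(abs(W[...,0]-.535)<.1)&(abs(W[...,1]+.095)<.1);print(n,m.sum(),np.percentile(Z[m],[1,5]))"
```

```text
slide [  1.8  -0.3 117.6] dr [0.    0.002 0.002] t 6.3667
top 3221 [0.24540263 0.50125672]
scene 7411 [0.14354962 0.16026524]
```

View pics/scene1.png

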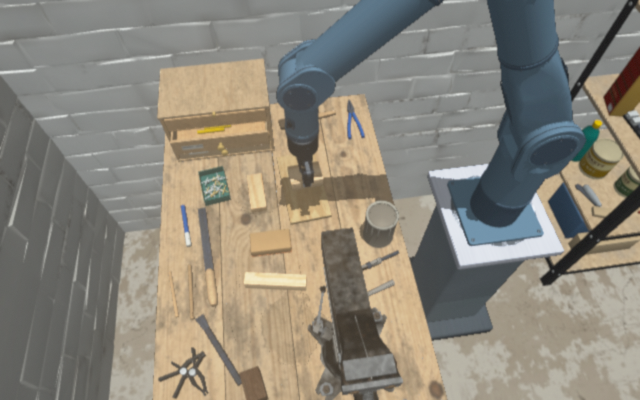

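The scene view shows the thick block gone from its start. It is held over the board's left half at about (308,190), and the other pieces are undisturbed.

Emit:
jog_arm(
  targets=[
    {"slide":[0,0,20],"dr":[0,0,0]},
    {"slide":[0,0,50],"dr":[0,0,0]},
    {"slide":[0,0,80],"dr":[0,0,0]},
    {"slide":[0,0,95],"dr":[0,0,0]},
    {"slide":[0,0,100],"dr":[0,0,0]},
  ],
)

```text
time: 6.88
position: [0.5341, -0.0942, 0.0374]
orientation: [-0.039, 0.999, 0.0, -0.002]
wrist_force: [-0.2, 0.7, -1.3]
gripper_width: 0.059
gripper_force: 44.1
```

Emit:
jog_arm(
  targets=[
    {"slide":[0,0,4],"dr":[0,0,0]},
    {"slide":[0,0,8],"dr":[0,0,0]},
    {"slide":[0,0,12],"dr":[0,0,0]},
    {"slide":[0,0,15],"dr":[0,0,0]},
    {"slide":[0,0,15],"dr":[0,0,0]},
  ],
)

```text
time: 7.3
position: [0.5356, -0.0951, 0.0254]
orientation: [-0.038, 0.999, -0.0, 0.0]
wrist_force: [-0.2, 0.3, -1.8]
gripper_width: 0.0592
gripper_force: 44.1
```

Emit:
jog_arm(
  targets=[
    {"slide":[0,0,0],"dr":[0,0,0]},
    {"slide":[0,0,0],"dr":[0,0,0]},
    {"slide":[0,0,0],"dr":[0,0,0]},
  ],
)

```text
time: 7.55
position: [0.5357, -0.0952, 0.0257]
orientation: [-0.038, 0.999, -0.0, 0.0]
wrist_force: [-0.2, -0.1, -1.2]
gripper_width: 0.0591
gripper_force: 44.1
```

Emit:
jog_arm(
  targets=[
    {"slide":[-1,0,1],"dr":[0,0,0]},
    {"slide":[-1,0.5,2],"dr":[0,0,0]},
    {"slide":[-1,0.5,3],"dr":[0,0,0]},
    {"slide":[-1,0.5,3],"dr":[0,0,0]},
    {"slide":[-1,0.5,3],"dr":[0,0,0]},
  ],
)

```text
time: 7.97
position: [0.5367, -0.0945, 0.023]
orientation: [-0.038, 0.999, 0.0, 0.0]
wrist_force: [-1.6, 0.8, 6.9]
gripper_width: 0.0591
gripper_force: 45.2
```

Emit:
jog_arm(
  targets=[
    {"slide":[0,0,0],"dr":[0,0,0]},
    {"slide":[0,0,0],"dr":[0,0,0]},
    {"slide":[0,0,0],"dr":[0,0,0]},
    {"slide":[0,0,0],"dr":[0,0,0]},
    {"slide":[0,0,0],"dr":[0,0,0]},
  ],
  claw=0,
)

```text
time: 8.38
position: [0.5363, -0.0946, 0.0222]
orientation: [-0.038, 0.999, -0.0, -0.0]
wrist_force: [0.6, -0.2, -0.6]
gripper_width: 0.0857
gripper_force: 0.0
```

Emit:
jog_arm(
  targets=[
    {"slide":[0,0,-10],"dr":[0,0,0]},
    {"slide":[0,0,-30],"dr":[0,0,0]},
    {"slide":[0,0,-65],"dr":[0,0,0]},
    {"slide":[0,0,-90],"dr":[0,0,0]},
    {"slide":[0,0,-110],"dr":[0,0,0]},
  ],
)

```text
time: 8.8
position: [0.5371, -0.0948, 0.1352]
orientation: [-0.038, 0.999, -0.0, 0.001]
wrist_force: [0.9, -0.2, 0.5]
gripper_width: 0.0851
gripper_force: 0.0
```

```bash
python3 -c "
from h import *
goal(.651,.026,.13,-.016);goal(.651,.026,.01,-.016)"
```

```text
slide [-122.7  111.8    5.5] dr [-0.     0.003  0.092] t 8.8
slide [-122.4  111.8  125.5] dr [-0.     0.003  0.092] t 8.8
```

Emit:
jog_arm(
  targets=[
    {"slide":[-25,12,0],"dr":[0,0,0.03]},
    {"slide":[-55,35,0],"dr":[0,0,0.06]},
    {"slide":[-85,62,0],"dr":[0,0,0.092]},
    {"slide":[-110,92,0],"dr":[0,0,0.092]},
    {"slide":[-123,112,0],"dr":[0,0,0.092]},
  ],
)

```text
time: 9.22
position: [0.653, 0.031, 0.1334]
orientation: [0.007, 1.0, 0.001, 0.001]
wrist_force: [0.1, -0.0, -0.2]
gripper_width: 0.0855
gripper_force: 0.0
```

Emit:
jog_arm(
  targets=[
    {"slide":[0,0,15],"dr":[0,0,0]},
    {"slide":[0,0,35],"dr":[0,0,0]},
    {"slide":[0,0,60],"dr":[0,0,0]},
    {"slide":[0,0,72],"dr":[0,0,0]},
    {"slide":[0,0,75],"dr":[0,0,0]},
  ],
)

```text
time: 9.63
position: [0.6484, 0.0263, 0.0552]
orientation: [0.008, 1.0, -0.0, -0.002]
wrist_force: [-1.2, 0.4, -0.1]
gripper_width: 0.0853
gripper_force: 0.0
```

```bash
python3 -c "
from h import *
goal(.651,.025,.01,-.016)"
```

```text
slide [-2.8 -1.3 45.2] dr [-0.001 -0.004  0.   ] t 9.6333
```

Emit:
jog_arm(
  targets=[
    {"slide":[0,-1,15],"dr":[0,0,0]},
    {"slide":[0,-1,30],"dr":[0,0,0]},
    {"slide":[0,-1,40],"dr":[0,0,0]},
    {"slide":[0,-1,46],"dr":[0,0,0]},
    {"slide":[0,-1,46],"dr":[0,0,0]},
  ],
)

```text
time: 10.05
position: [0.6493, 0.0255, 0.0097]
orientation: [0.008, 1.0, -0.0, -0.001]
wrist_force: [-0.4, 0.1, -1.1]
gripper_width: 0.0857
gripper_force: 0.0
```

Emit:
jog_arm(
  targets=[
    {"slide":[0,0,0],"dr":[0,0,0]},
    {"slide":[0,0,0],"dr":[0,0,0]},
    {"slide":[0,0,0],"dr":[0,0,0]},
    {"slide":[0,0,0],"dr":[0,0,0]},
    {"slide":[0,0,0],"dr":[0,0,0]},
  ],
  claw=255,
)

```text
time: 10.47
position: [0.6513, 0.0254, 0.0123]
orientation: [0.008, 1.0, 0.0, 0.001]
wrist_force: [-0.1, -1.3, 5.8]
gripper_width: 0.0591
gripper_force: 44.8
```

Emit:
jog_arm(
  targets=[
    {"slide":[0,0,0],"dr":[0,0,0]},
    {"slide":[0,0,0],"dr":[0,0,0]},
    {"slide":[0,0,0],"dr":[0,0,0]},
  ],
)

```text
time: 10.72
position: [0.6513, 0.0254, 0.0123]
orientation: [0.008, 1.0, 0.0, 0.001]
wrist_force: [-0.7, -0.8, 5.6]
gripper_width: 0.0597
gripper_force: 44.9
```

Emit:
jog_arm(
  targets=[
    {"slide":[0,0,-15],"dr":[0,0,0]},
    {"slide":[0,0,-45],"dr":[0,0,0]},
    {"slide":[0,0,-80],"dr":[0,0,0]},
    {"slide":[0,0,-105],"dr":[0,0,0]},
    {"slide":[0,0,-115],"dr":[0,0,0]},
  ],
)

```text
time: 11.13
position: [0.6527, 0.0256, 0.1313]
orientation: [0.008, 1.0, 0.0, 0.003]
wrist_force: [1.0, 0.5, -0.5]
gripper_width: 0.0593
gripper_force: 44.2
```

```bash
python3 -c "
from h import *
goal(.5446,-.2143,.125,.076);
d=snapshot('top');W=world(d);Z=W[...,2];m=(Z>.036)&(Z<.06)&(abs(W[...,0]-.535)<.1)&(abs(W[...,1]+.095)<.09)
print(rects(d,m,.042))
m=(Z>.007)&(Z<.0165)&(abs(W[...,0]-.535)<.1)&(abs(W[...,1]+.155)<.15)
print(rects(d,m,.012))"
```

```text
slide [ 104.3 -241.6    5.4] dr [ 0.     0.006 -0.092] t 11.1333
[(array([329., 189.]), (536.6, -93.8), (59.8, 85.8), np.float64(-1.492))]
[(array([349., 189.]), (540.0, -154.5), (121.6, 239.6), np.float64(0.072))]
```

Emit:
jog_arm(
  targets=[
    {"slide":[20,-15,0],"dr":[0,0,0]},
    {"slide":[50,-35,0],"dr":[0,0,-0.03]},
    {"slide":[80,-65,0],"dr":[0,0,-0.06]},
    {"slide":[100,-100,0],"dr":[0,0,-0.092]},
    {"slide":[104,-140,0],"dr":[0,0,-0.092]},
  ],
)

```text
time: 11.6
position: [0.5388, -0.112, 0.1246]
orientation: [-0.04, 0.999, 0.001, -0.003]
wrist_force: [-0.2, -0.3, -1.0]
gripper_width: 0.0594
gripper_force: 44.1
```

Emit:
jog_arm(
  targets=[
    {"slide":[-3,-30,0],"dr":[0,0,0]},
    {"slide":[-6,-60,0],"dr":[0,0,0]},
    {"slide":[-8,-85,0],"dr":[0,0,0]},
    {"slide":[-9,-101,0],"dr":[0,0,0]},
    {"slide":[-9,-101,0],"dr":[0,0,0]},
  ],
)

```text
time: 12.02
position: [0.5594, -0.2179, 0.1251]
orientation: [-0.035, 0.999, -0.001, -0.001]
wrist_force: [-0.1, -0.8, -1.3]
gripper_width: 0.0592
gripper_force: 44.1
```

Emit:
jog_arm(
  targets=[
    {"slide":[0,0,20],"dr":[0,0,0]},
    {"slide":[0,0,45],"dr":[0,0,0]},
    {"slide":[0,0,70],"dr":[0,0,0]},
    {"slide":[0,0,80],"dr":[0,0,0]},
    {"slide":[0,0,80],"dr":[0,0,0]},
  ],
)

```text
time: 12.43
position: [0.5581, -0.211, 0.0431]
orientation: [-0.039, 0.999, 0.001, -0.003]
wrist_force: [0.5, 0.7, -1.0]
gripper_width: 0.0597
gripper_force: 44.1
```

Emit:
jog_arm(
  targets=[
    {"slide":[0,0,0],"dr":[0,0,0]},
    {"slide":[0,0,0],"dr":[0,0,0]},
    {"slide":[0,0,0],"dr":[0,0,0]},
  ],
)

```text
time: 12.68
position: [0.562, -0.2131, 0.0478]
orientation: [-0.038, 0.999, -0.0, 0.001]
wrist_force: [0.5, -0.9, -0.9]
gripper_width: 0.0597
gripper_force: 44.1
```

```bash
python3 -c "
from h import *
goal(.5446,-.2143,.0242,.076)"
```

```text
slide [17.5  0.2 23.5] dr [-0.001  0.002  0.   ] t 12.6833
```

Emit:
jog_arm(
  targets=[
    {"slide":[8,0,0],"dr":[0,0,0]},
    {"slide":[17,0,0],"dr":[0,0,0]},
    {"slide":[17,0,6],"dr":[0,0,0]},
    {"slide":[17,0,12],"dr":[0,0,0]},
    {"slide":[17,0,18],"dr":[0,0,0]},
  ],
)

```text
time: 13.1
position: [0.5439, -0.2142, 0.0279]
orientation: [-0.038, 0.999, -0.0, 0.0]
wrist_force: [-0.1, 1.3, -1.3]
gripper_width: 0.0596
gripper_force: 44.2
```

Emit:
jog_arm(
  targets=[
    {"slide":[0,0,0],"dr":[0,0,0]},
    {"slide":[0,0,0],"dr":[0,0,0]},
    {"slide":[0,0,0],"dr":[0,0,0]},
  ],
)

```text
time: 13.35
position: [0.5441, -0.2141, 0.0281]
orientation: [-0.038, 0.999, 0.0, -0.0]
wrist_force: [0.6, 0.2, -1.0]
gripper_width: 0.0595
gripper_force: 44.1
```

```bash
python3 -c "
from h import *
goal(.5446,-.2143,.0242,.076)"
```

```text
slide [-0.4 -0.2  3.9] dr [ 0. -0.  0.] t 13.35
```

Emit:
jog_arm(
  targets=[
    {"slide":[-0.5,0,1],"dr":[0,0,0]},
    {"slide":[-0.5,0,2],"dr":[0,0,0]},
    {"slide":[-0.5,0,3],"dr":[0,0,0]},
    {"slide":[-0.5,0,4],"dr":[0,0,0]},
    {"slide":[-0.5,0,4],"dr":[0,0,0]},
  ],
)

```text
time: 13.77
position: [0.5445, -0.2141, 0.0243]
orientation: [-0.038, 0.999, -0.0, 0.0]
wrist_force: [0.3, 0.1, -0.4]
gripper_width: 0.0595
gripper_force: 44.1
```

Emit:
jog_arm(
  targets=[
    {"slide":[0,0,0],"dr":[0,0,0]},
    {"slide":[0,0,0],"dr":[0,0,0]},
    {"slide":[0,0,0],"dr":[0,0,0]},
    {"slide":[0,0,0],"dr":[0,0,0]},
    {"slide":[0,0,0],"dr":[0,0,0]},
  ],
  claw=0,
)

```text
time: 14.18
position: [0.5445, -0.2142, 0.0243]
orientation: [-0.038, 0.999, -0.0, 0.0]
wrist_force: [-0.6, 0.2, -0.3]
gripper_width: 0.0855
gripper_force: 0.0
```

Emit:
jog_arm(
  targets=[
    {"slide":[0,0,-10],"dr":[0,0,0]},
    {"slide":[0,0,-30],"dr":[0,0,0]},
    {"slide":[0,0,-65],"dr":[0,0,0]},
    {"slide":[0,0,-100],"dr":[0,0,0]},
    {"slide":[0,0,-120],"dr":[0,0,0]},
  ],
)

```text
time: 14.6
position: [0.5459, -0.2149, 0.1487]
orientation: [-0.038, 0.999, -0.001, 0.002]
wrist_force: [1.1, -0.4, 0.5]
gripper_width: 0.085
gripper_force: 0.0
```

```bash
python3 -c "
from h import *
goal(.64,0,.15,.076);goal(.648,.140,.15,-.193)"
```

```text
slide [-110.1  207.1   -1.2] dr [-0.002  0.004 -0.   ] t 14.6
slide [-128.7  346.1   -1.4] dr [-0.001  0.004  0.269] t 14.6
```

Emit:
jog_arm(
  targets=[
    {"slide":[-15,20,0],"dr":[0,0,0]},
    {"slide":[-35,50,0],"dr":[0,0,0]},
    {"slide":[-60,80,0],"dr":[0,0,0]},
    {"slide":[-85,110,0],"dr":[0,0,0]},
    {"slide":[-105,145,0],"dr":[0,0,0]},
  ],
)

```text
time: 15.02
position: [0.6397, -0.0611, 0.1456]
orientation: [-0.037, 0.999, -0.0, 0.001]
wrist_force: [0.1, 0.0, -0.5]
gripper_width: 0.0853
gripper_force: 0.0
```

Emit:
jog_arm(
  targets=[
    {"slide":[-5,38,0],"dr":[0,0,0.05]},
    {"slide":[-10,78,0],"dr":[0,0,0.11]},
    {"slide":[-15,118,0],"dr":[0,0,0.17]},
    {"slide":[-19,158,0],"dr":[0,0,0.23]},
    {"slide":[-22,192,0],"dr":[0,0,0.269]},
  ],
)

```text
time: 15.43
position: [0.6451, 0.1353, 0.1452]
orientation: [0.097, 0.995, 0.001, 0.0]
wrist_force: [-0.3, -0.0, 0.1]
gripper_width: 0.0852
gripper_force: 0.0
```

Emit:
jog_arm(
  targets=[
    {"slide":[0,6,20],"dr":[0,0,0]},
    {"slide":[0,6,50],"dr":[0,0,0]},
    {"slide":[0,6,75],"dr":[0,0,0]},
    {"slide":[0,6,80],"dr":[0,0,0]},
    {"slide":[0,6,80],"dr":[0,0,0]},
  ],
)

```text
time: 15.85
position: [0.6451, 0.137, 0.0631]
orientation: [0.096, 0.995, -0.001, -0.002]
wrist_force: [-0.6, -0.2, 0.4]
gripper_width: 0.0853
gripper_force: 0.0
```

```bash
python3 -c "
from h import *
goal(.648,.140,.01,-.193)
d=snapshot('top');W=world(d);Z=W[...,2];m=(Z>.036)&(Z<.06)&(abs(W[...,0]-.535)<.1)&(abs(W[...,1]+.155)<.15)
print(rects(d,m,.042))"
```

```text
slide [-2.4  3.6 53.1] dr [-0.002 -0.003  0.   ] t 15.85
[(array([329., 189.]), (536.7, -93.7), (59.6, 85.6), np.float64(-1.497)), (array([370., 185.]), (545.5, -212.9), (59.8, 109.8), np.float64(-1.491))]
```

Emit:
jog_arm(
  targets=[
    {"slide":[-1,3,15],"dr":[0,0,0]},
    {"slide":[-1,3,30],"dr":[0,0,0]},
    {"slide":[-1,3,42],"dr":[0,0,0]},
    {"slide":[-1,3,52],"dr":[0,0,0]},
    {"slide":[-1,3,52],"dr":[0,0,0]},
  ],
)

```text
time: 16.32
position: [0.6461, 0.1397, 0.0095]
orientation: [0.096, 0.995, -0.001, -0.002]
wrist_force: [-1.5, 0.3, -0.0]
gripper_width: 0.0852
gripper_force: 0.0
```

Emit:
jog_arm(
  targets=[
    {"slide":[0,0,0],"dr":[0,0,0]},
    {"slide":[0,0,0],"dr":[0,0,0]},
    {"slide":[0,0,0],"dr":[0,0,0]},
    {"slide":[0,0,0],"dr":[0,0,0]},
    {"slide":[0,0,0],"dr":[0,0,0]},
  ],
  claw=255,
)

```text
time: 16.73
position: [0.6489, 0.1404, 0.0133]
orientation: [0.096, 0.995, 0.0, 0.001]
wrist_force: [-0.7, 0.0, -1.1]
gripper_width: 0.031
gripper_force: 41.4
```

Emit:
jog_arm(
  targets=[
    {"slide":[0,0,0],"dr":[0,0,0]},
    {"slide":[0,0,0],"dr":[0,0,0]},
    {"slide":[0,0,0],"dr":[0,0,0]},
    {"slide":[0,0,0],"dr":[0,0,0]},
    {"slide":[0,0,0],"dr":[0,0,0]},
  ],
)

```text
time: 17.15
position: [0.6488, 0.1404, 0.0131]
orientation: [0.096, 0.995, 0.0, 0.001]
wrist_force: [0.2, -0.4, 5.9]
gripper_width: 0.0314
gripper_force: 42.3
```

Emit:
jog_arm(
  targets=[
    {"slide":[0,0,-15],"dr":[0,0,0]},
    {"slide":[0,0,-45],"dr":[0,0,0]},
    {"slide":[0,0,-80],"dr":[0,0,0]},
    {"slide":[0,0,-115],"dr":[0,0,0]},
    {"slide":[0,0,-130],"dr":[0,0,0]},
  ],
)

```text
time: 17.57
position: [0.6503, 0.1405, 0.1479]
orientation: [0.096, 0.995, 0.001, 0.003]
wrist_force: [1.5, -0.2, -1.2]
gripper_width: 0.0313
gripper_force: 41.5
```

```bash
python3 -c "
from h import *
goal(.66,-.06,.14,-.193);goal(.5403,-.154,.14,-1.494)"
```

```text
slide [ -48.  -194.9    7.7] dr [ 0.003  0.006 -0.   ] t 17.5667
slide [  51.5 -310.1    6.8] dr [0.006 0.003 1.301] t 17.5667
```

Emit:
jog_arm(
  targets=[
    {"slide":[-5,-18,0],"dr":[0,0,0]},
    {"slide":[-13,-50,0],"dr":[0,0,0]},
    {"slide":[-22,-87,0],"dr":[0,0,0]},
    {"slide":[-31,-125,0],"dr":[0,0,0]},
    {"slide":[-40,-160,0],"dr":[0,0,0]},
  ],
)

```text
time: 17.98
position: [0.6561, -0.0268, 0.143]
orientation: [0.096, 0.995, -0.0, -0.0]
wrist_force: [1.6, -1.2, -1.0]
gripper_width: 0.0312
gripper_force: 41.5
```

Emit:
jog_arm(
  targets=[
    {"slide":[-5,-22,0],"dr":[0,0,0.1]},
    {"slide":[-8,-35,0],"dr":[0,0,0.22]},
    {"slide":[-8,-35,0],"dr":[0,0,0.34]},
    {"slide":[-8,-35,0],"dr":[0,0,0.46]},
    {"slide":[-8,-35,0],"dr":[0,0,0.58]},
  ],
)

```text
time: 18.4
position: [0.6574, -0.0608, 0.1428]
orientation: [0.38, 0.925, 0.0, -0.0]
wrist_force: [-0.5, 0.9, -1.3]
gripper_width: 0.031
gripper_force: 41.5
```

Emit:
jog_arm(
  targets=[
    {"slide":[0,0,0],"dr":[0,0,0.12]},
    {"slide":[0,0,0],"dr":[0,0,0.24]},
    {"slide":[0,0,0],"dr":[0,0,0.36]},
    {"slide":[0,0,0],"dr":[0,0,0.48]},
    {"slide":[0,0,0],"dr":[0,0,0.6]},
  ],
)

```text
time: 18.82
position: [0.6575, -0.0601, 0.1428]
orientation: [0.636, 0.772, 0.0, -0.0]
wrist_force: [0.8, -0.0, -1.7]
gripper_width: 0.0309
gripper_force: 41.5
```

```bash
python3 -c "
from h import *
goal(.5403,-.155,.14,-1.494)"
```

```text
slide [ -70.8 -133.1    2.8] dr [-0.    -0.001  0.115] t 18.8167
```

Emit:
jog_arm(
  targets=[
    {"slide":[-10,-20,0],"dr":[0,0,0.03]},
    {"slide":[-28,-53,0],"dr":[0,0,0.06]},
    {"slide":[-46,-87,0],"dr":[0,0,0.09]},
    {"slide":[-62,-117,0],"dr":[0,0,0.115]},
    {"slide":[-71,-133,0],"dr":[0,0,0.115]},
  ],
)

```text
time: 19.23
position: [0.5372, -0.1592, 0.1428]
orientation: [0.679, 0.734, -0.001, -0.001]
wrist_force: [0.2, 0.3, -1.2]
gripper_width: 0.0311
gripper_force: 41.5
```

Emit:
jog_arm(
  targets=[
    {"slide":[0,0,15],"dr":[0,0,0]},
    {"slide":[0,0,40],"dr":[0,0,0]},
    {"slide":[0,0,60],"dr":[0,0,0]},
    {"slide":[0,0,70],"dr":[0,0,0]},
    {"slide":[0,0,75],"dr":[0,0,0]},
  ],
)

```text
time: 19.65
position: [0.5404, -0.1557, 0.0663]
orientation: [0.677, 0.736, -0.0, -0.001]
wrist_force: [-0.2, 1.1, -0.9]
gripper_width: 0.0307
gripper_force: 41.5
```

Emit:
jog_arm(
  targets=[
    {"slide":[0,0,0],"dr":[0,0,0]},
    {"slide":[0,0,0],"dr":[0,0,0]},
    {"slide":[0,0,0],"dr":[0,0,0]},
  ],
)

```text
time: 19.9
position: [0.5423, -0.1564, 0.0684]
orientation: [0.677, 0.736, 0.0, 0.001]
wrist_force: [0.6, 0.1, -1.5]
gripper_width: 0.0311
gripper_force: 41.5
```

```bash
python3 -c "
from h import *
goal(.5403,-.155,.055,-1.494)"
```

```text
slide [ 1.6 -1.9 13.4] dr [0.002 0.001 0.006] t 19.9
```

Emit:
jog_arm(
  targets=[
    {"slide":[1,-2,3],"dr":[0,0,0.006]},
    {"slide":[1.5,-2,6],"dr":[0,0,0.006]},
    {"slide":[1.5,-2,8],"dr":[0,0,0.006]},
    {"slide":[1.5,-2,10],"dr":[0,0,0.006]},
    {"slide":[1.5,-2,10],"dr":[0,0,0.006]},
  ],
)

```text
time: 20.32
position: [0.5391, -0.1547, 0.0569]
orientation: [0.679, 0.734, -0.0, -0.0]
wrist_force: [-0.2, 0.1, -1.7]
gripper_width: 0.0313
gripper_force: 41.5
```

Emit:
jog_arm(
  targets=[
    {"slide":[0,0,0],"dr":[0,0,0]},
    {"slide":[0,0,0],"dr":[0,0,0]},
    {"slide":[0,0,0],"dr":[0,0,0]},
  ],
)

```text
time: 20.57
position: [0.5394, -0.1549, 0.0574]
orientation: [0.679, 0.734, 0.0, 0.0]
wrist_force: [0.2, -0.3, -1.9]
gripper_width: 0.031
gripper_force: 41.5
```

```bash
python3 -c "
from h import *
goal(.5403,-.155,.055,-1.494)"
```

```text
slide [-0.1  0.9  2.4] dr [0. 0. 0.] t 20.5667
```

Emit:
jog_arm(
  targets=[
    {"slide":[0,1,1],"dr":[0,0,0]},
    {"slide":[0,1,1.5],"dr":[0,0,0]},
    {"slide":[0,1,2],"dr":[0,0,0]},
    {"slide":[0,1,2.5],"dr":[0,0,0]},
    {"slide":[0,1,2.5],"dr":[0,0,0]},
  ],
)

```text
time: 20.98
position: [0.5405, -0.1547, 0.0553]
orientation: [0.679, 0.734, 0.0, -0.0]
wrist_force: [-1.5, 1.8, 5.5]
gripper_width: 0.031
gripper_force: 42.3
```

Emit:
jog_arm(
  targets=[
    {"slide":[0,0,0],"dr":[0,0,0]},
    {"slide":[0,0,0],"dr":[0,0,0]},
    {"slide":[0,0,0],"dr":[0,0,0]},
    {"slide":[0,0,0],"dr":[0,0,0]},
    {"slide":[0,0,0],"dr":[0,0,0]},
  ],
  claw=0,
)

```text
time: 21.4
position: [0.5404, -0.1548, 0.0548]
orientation: [0.679, 0.734, -0.0, 0.0]
wrist_force: [0.0, -0.8, -0.4]
gripper_width: 0.0852
gripper_force: 0.0
```

Emit:
jog_arm(
  targets=[
    {"slide":[0,0,0],"dr":[0,0,0]},
    {"slide":[0,0,-10],"dr":[0,0,0]},
    {"slide":[0,0,-30],"dr":[0,0,0]},
    {"slide":[0,0,-65],"dr":[0,0,0]},
    {"slide":[0,0,-95],"dr":[0,0,0]},
  ],
)

```text
time: 21.82
position: [0.5399, -0.155, 0.1515]
orientation: [0.68, 0.734, -0.0, -0.0]
wrist_force: [0.6, -0.7, 0.4]
gripper_width: 0.0854
gripper_force: 0.0
```

```bash
python3 -c "
from h import *
goal(.5014,-.4158,.15,.117);goal(.5014,-.4158,.15,.117-3.1416+.0)
print(np.round(read_state()['joint_positions'],2))"
```

```text
slide [-257.1  -58.3    1.6] dr [-0.00e+00  1.00e-03  1.53e+00] t 21.8167
slide [-257.1  -58.3    1.6] dr [-0.00e+00  1.00e-03  1.53e+00] t 21.8167
[-0.17  0.53  0.49  1.86 -0.33  0.83  0.57]
```

Emit:
jog_arm(
  targets=[
    {"slide":[-5,-15,0],"dr":[0,0,0]},
    {"slide":[-20,-45,0],"dr":[0,0,0.12]},
    {"slide":[-50,-58,0],"dr":[0,0,0.24]},
    {"slide":[-88,-58,0],"dr":[0,0,0.36]},
    {"slide":[-125,-58,0],"dr":[0,0,0.48]},
  ],
)

```text
time: 22.23
position: [0.4916, -0.2847, 0.151]
orientation: [0.836, 0.549, 0.001, -0.0]
wrist_force: [0.3, 0.5, -0.8]
gripper_width: 0.0857
gripper_force: 0.0
```

```bash
python3 -c "
from h import *
goal(.5014,-.4158,.15,.117)"
```

```text
slide [-116.5   61.     0.9] dr [ 0.    -0.002  1.046] t 22.2333
```

Emit:
jog_arm(
  targets=[
    {"slide":[-28,15,0],"dr":[0,0,0.12]},
    {"slide":[-58,30,0],"dr":[0,0,0.24]},
    {"slide":[-85,44,0],"dr":[0,0,0.36]},
    {"slide":[-105,55,0],"dr":[0,0,0.48]},
    {"slide":[-116,61,0],"dr":[0,0,0.6]},
  ],
)

```text
time: 22.65
position: [0.502, -0.4181, 0.1509]
orientation: [0.961, 0.276, -0.0, 0.001]
wrist_force: [0.3, -0.4, -0.4]
gripper_width: 0.0853
gripper_force: 0.0
```

Emit:
jog_arm(
  targets=[
    {"slide":[0,0,0],"dr":[0,0,0.12]},
    {"slide":[0,0,15],"dr":[0,0,0.24]},
    {"slide":[0,0,40],"dr":[0,0,0.36]},
    {"slide":[0,0,60],"dr":[0,0,0.446]},
    {"slide":[0,0,70],"dr":[0,0,0.446]},
  ],
)

```text
time: 23.07
position: [0.5022, -0.413, 0.0778]
orientation: [0.998, 0.06, -0.001, -0.001]
wrist_force: [-0.6, 0.8, -0.4]
gripper_width: 0.0855
gripper_force: 0.0
```

Emit:
jog_arm(
  targets=[
    {"slide":[0,0,0],"dr":[0,0,0]},
    {"slide":[0,0,0],"dr":[0,0,0]},
    {"slide":[0,0,0],"dr":[0,0,0]},
  ],
)

```text
time: 23.32
position: [0.5033, -0.4153, 0.0814]
orientation: [0.998, 0.062, 0.001, 0.001]
wrist_force: [1.0, -0.1, 0.4]
gripper_width: 0.0855
gripper_force: 0.0
```

```bash
python3 -c "
from h import *
goal(.5014,-.4158,.004,.117)
print(np.round(read_state()['joint_positions'],2))
d=snapshot('top');W=world(d);Z=W[...,2];m=(Z>.036)&(Z<.09)&(abs(W[...,0]-.535)<.1)&(abs(W[...,1]+.155)<.15)
print(rects(d,m&(Z<.055),.042),rects(d,m&(Z>.06),.074))
m=(Z>.007)&(Z<.0185)&(abs(W[...,0]-.49)<.12)&(abs(W[...,1]+.4)<.1);print(rects(d,m,.013))
cv2.imwrite('pics/top2.png',cv2.resize(d['img'][130:270,280:480],None,fx=4,fy=4))
d=snapshot('scene');W=world(d);Z=W[...,2];m=(Z>.06)&(Z<.09)&(abs(W[...,0]-.535)<.1)&(abs(W[...,1]+.155)<.15);print(rects(d,m,.074))"
```

```text
slide [-2.1  0.1 77.4] dr [ 0.002 -0.002  0.007] t 23.3167
[ 0.12  0.87  0.78  1.66 -0.74  0.93 -0.26]
[(array([326., 186.]), (544.8, -93.1), (59.8, 69.3), np.float64(-1.494)), (array([371., 175.]), (567.7, -211.1), (59.9, 65.3), np.float64(-1.494))] [(array([349., 186.]), (541.3, -152.5), (33.8, 159.6), np.float64(0.08))]
[]
[(array([302., 175.]), (540.8, -149.1), (33.1, 169.0), np.float64(0.072))]
```

View pics/top2.png

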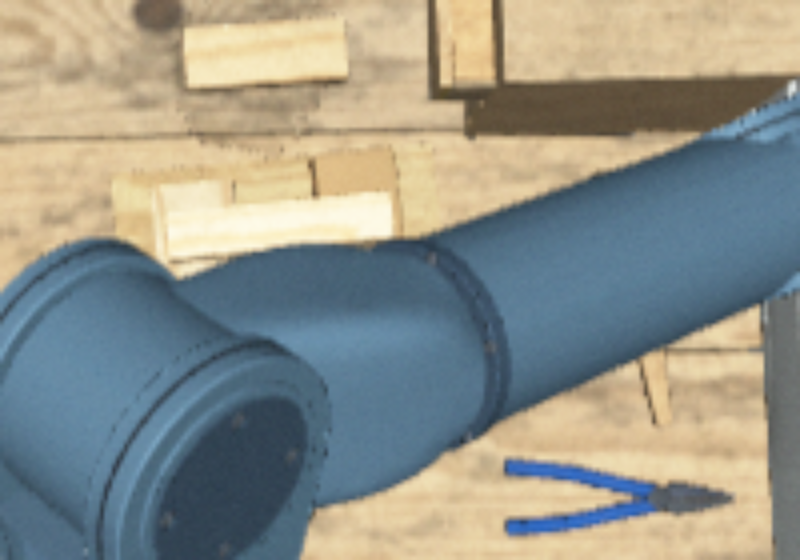

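The crop shows the bar lying across the two blocks on the board at (160-395, 190-260). The thin block and pliers look untouched, and the arm is over the brush.

Emit:
jog_arm(
  targets=[
    {"slide":[-1,0,20],"dr":[0,0,0.005]},
    {"slide":[-1,0,40],"dr":[0,0,0.005]},
    {"slide":[-1,0,55],"dr":[0,0,0.005]},
    {"slide":[-1,0,65],"dr":[0,0,0.005]},
    {"slide":[-1,0,68],"dr":[0,0,0.005]},
  ],
)

```text
time: 23.83
position: [0.5012, -0.414, 0.0105]
orientation: [0.998, 0.059, -0.001, -0.001]
wrist_force: [0.1, 0.2, -0.3]
gripper_width: 0.0856
gripper_force: 0.0
```

Emit:
jog_arm(
  targets=[
    {"slide":[0,0,4],"dr":[0,0,0]},
    {"slide":[0,0,7],"dr":[0,0,0]},
    {"slide":[0,0,8],"dr":[0,0,0]},
    {"slide":[0,0,8],"dr":[0,0,0]},
    {"slide":[0,0,8],"dr":[0,0,0]},
  ],
)

```text
time: 24.25
position: [0.502, -0.4149, 0.0043]
orientation: [0.998, 0.058, 0.0, 0.0]
wrist_force: [-0.1, -0.4, 0.4]
gripper_width: 0.0852
gripper_force: 0.0
```

```bash
python3 -c "
from h import *
goal(.5014,-.4158,.003,.117)"
```

```text
slide [-0.7  0.8  1.3] dr [ 0.001 -0.001 -0.   ] t 24.25
```

Emit:
jog_arm(
  targets=[
    {"slide":[0,1,1],"dr":[0,0,0]},
    {"slide":[0,1,1],"dr":[0,0,0]},
    {"slide":[0,1,1],"dr":[0,0,0]},
    {"slide":[0,1,1],"dr":[0,0,0]},
    {"slide":[0,1,1],"dr":[0,0,0]},
  ],
  claw=255,
  squeeze=35,
)

```text
time: 24.67
position: [0.5019, -0.4159, 0.0032]
orientation: [0.998, 0.058, 0.0, 0.0]
wrist_force: [-0.4, 0.5, 3.0]
gripper_width: 0.0303
gripper_force: 34.0
```

Emit:
jog_arm(
  targets=[
    {"slide":[0,0,0],"dr":[0,0,0]},
    {"slide":[0,0,0],"dr":[0,0,0]},
    {"slide":[0,0,0],"dr":[0,0,0]},
    {"slide":[0,0,0],"dr":[0,0,0]},
    {"slide":[0,0,0],"dr":[0,0,0]},
  ],
)

```text
time: 25.08
position: [0.5019, -0.4159, 0.0032]
orientation: [0.998, 0.058, 0.0, 0.0]
wrist_force: [-1.1, 1.4, 4.9]
gripper_width: 0.0302
gripper_force: 34.2
```

Emit:
jog_arm(
  targets=[
    {"slide":[0,0,-10],"dr":[0,0,0]},
    {"slide":[0,0,-25],"dr":[0,0,0]},
    {"slide":[0,0,-45],"dr":[0,0,0]},
    {"slide":[0,0,-65],"dr":[0,0,0]},
    {"slide":[0,0,-80],"dr":[0,0,0]},
  ],
)

```text
time: 25.5
position: [0.5023, -0.4162, 0.0855]
orientation: [0.998, 0.058, 0.001, 0.001]
wrist_force: [-0.2, -0.1, -1.4]
gripper_width: 0.03
gripper_force: 33.7
```

```bash
python3 -c "
from h import *
goal(.435,-.30,.08,.117)
d=snapshot('scene');cv2.imwrite('pics/scene2.png',cv2.resize(d['img'][60:240,150:420],None,fx=2.9,fy=2.9))"
```

```text
slide [ -53.3 -123.2    5.2] dr [ 0.001 -0.001 -0.   ] t 25.5
```

View pics/scene2.png

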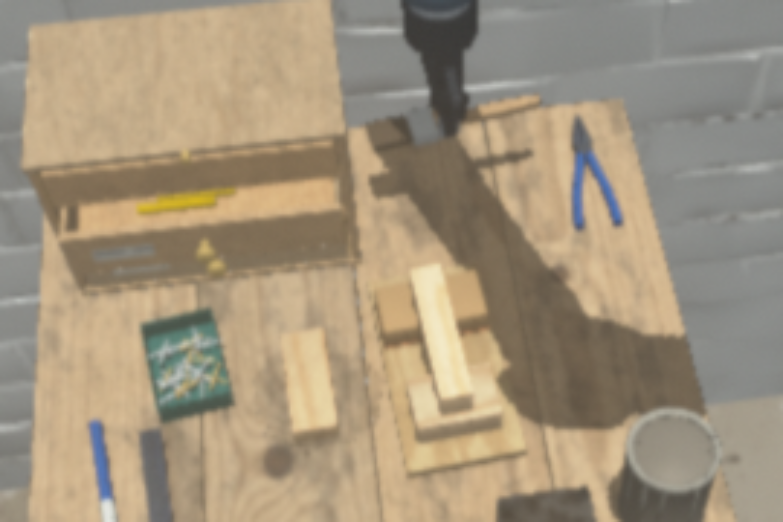

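The crop shows the brush held level by the neck at (440,125), with the stack neat: bar on both blocks. The pliers and thin block have not moved.

Emit:
jog_arm(
  targets=[
    {"slide":[-10,-10,-25],"dr":[0,0,0]},
    {"slide":[-28,-30,-45],"dr":[0,0,0]},
    {"slide":[-45,-60,-45],"dr":[0,0,-0.1]},
    {"slide":[-53,-95,-45],"dr":[0,0,-0.22]},
    {"slide":[-53,-123,-45],"dr":[0,0,-0.34]},
  ],
)

```text
time: 25.97
position: [0.432, -0.298, 0.128]
orientation: [0.974, 0.228, -0.0, -0.001]
wrist_force: [0.1, 0.1, -0.5]
gripper_width: 0.0299
gripper_force: 33.6
```

Emit:
jog_arm(
  targets=[
    {"slide":[0,0,0],"dr":[0,0,-0.12]},
    {"slide":[0,0,0],"dr":[0,0,-0.24]},
    {"slide":[0,0,0],"dr":[0,0,-0.36]},
    {"slide":[0,0,0],"dr":[0,0,-0.48]},
    {"slide":[0,0,0],"dr":[0,0,-0.6]},
  ],
)

```text
time: 26.38
position: [0.4349, -0.2995, 0.1281]
orientation: [0.862, 0.507, 0.0, 0.0]
wrist_force: [0.1, -0.0, -0.8]
gripper_width: 0.0297
gripper_force: 33.7
```

Emit:
jog_arm(
  targets=[
    {"slide":[0,0,0],"dr":[0,0,-0.12]},
    {"slide":[0,0,0],"dr":[0,0,-0.24]},
    {"slide":[0,0,0],"dr":[0,0,-0.36]},
    {"slide":[0,0,0],"dr":[0,0,-0.48]},
    {"slide":[0,0,0],"dr":[0,0,-0.59]},
  ],
)

```text
time: 26.8
position: [0.4347, -0.2997, 0.1281]
orientation: [0.678, 0.735, 0.0, 0.0]
wrist_force: [-0.3, -0.1, -0.4]
gripper_width: 0.0303
gripper_force: 33.7
```

```bash
python3 -c "
from h import *
goal(.4415,-.1515,.13,-1.494);print(np.round(read_state()['joint_positions'],2))"
```

```text
slide [147.1  18.8  -2. ] dr [0.    0.    0.005] t 26.8
[ 0.14  0.52  0.49  1.96 -0.35  0.74  0.92]
```

Emit:
jog_arm(
  targets=[
    {"slide":[20,3,0],"dr":[0,0,0.005]},
    {"slide":[55,7,0],"dr":[0,0,0.005]},
    {"slide":[93,12,0],"dr":[0,0,0.005]},
    {"slide":[128,16,0],"dr":[0,0,0.005]},
    {"slide":[147,19,0],"dr":[0,0,0.005]},
  ],
)

```text
time: 27.22
position: [0.4422, -0.1474, 0.1277]
orientation: [0.68, 0.733, 0.001, -0.001]
wrist_force: [0.4, 0.4, -1.3]
gripper_width: 0.0298
gripper_force: 33.7
```

Emit:
jog_arm(
  targets=[
    {"slide":[0,0,15],"dr":[0,0,0]},
    {"slide":[0,0,45],"dr":[0,0,0]},
    {"slide":[0,0,75],"dr":[0,0,0]},
    {"slide":[0,0,95],"dr":[0,0,0]},
    {"slide":[0,0,100],"dr":[0,0,0]},
  ],
)

```text
time: 27.63
position: [0.4407, -0.151, 0.0255]
orientation: [0.682, 0.732, -0.001, -0.002]
wrist_force: [-1.1, -0.2, -0.3]
gripper_width: 0.03
gripper_force: 33.7
```

Emit:
jog_arm(
  targets=[
    {"slide":[0,0,0],"dr":[0,0,0]},
    {"slide":[0,0,0],"dr":[0,0,0]},
    {"slide":[0,0,0],"dr":[0,0,0]},
  ],
)

```text
time: 27.88
position: [0.4437, -0.152, 0.0291]
orientation: [0.682, 0.732, 0.001, 0.001]
wrist_force: [0.2, 0.2, -1.2]
gripper_width: 0.0299
gripper_force: 33.7
```

```bash
python3 -c "
from h import *
goal(.4415,-.1515,.0035,-1.494);print(np.round(read_state()['joint_positions'],2))"
```

```text
slide [ 0.7 -2.2 25.6] dr [ 0.002  0.001 -0.006] t 27.8833
[-0.05  0.62  0.35  2.14 -0.47  0.46  0.74]
```

Emit:
jog_arm(
  targets=[
    {"slide":[0.5,-2,6],"dr":[0,0,-0.006]},
    {"slide":[0.5,-2,12],"dr":[0,0,-0.006]},
    {"slide":[0.5,-2,18],"dr":[0,0,-0.006]},
    {"slide":[0.5,-2,23],"dr":[0,0,-0.006]},
    {"slide":[0.5,-2,23],"dr":[0,0,-0.006]},
  ],
)

```text
time: 28.3
position: [0.44, -0.151, 0.0038]
orientation: [0.679, 0.734, -0.0, -0.001]
wrist_force: [-0.1, 0.3, -0.6]
gripper_width: 0.0303
gripper_force: 34.8
```

Emit:
jog_arm(
  targets=[
    {"slide":[0,0,0],"dr":[0,0,0]},
    {"slide":[0,0,0],"dr":[0,0,0]},
    {"slide":[0,0,0],"dr":[0,0,0]},
  ],
)

```text
time: 28.55
position: [0.4408, -0.1514, 0.0049]
orientation: [0.679, 0.734, 0.0, 0.0]
wrist_force: [-0.7, -1.1, -0.7]
gripper_width: 0.0299
gripper_force: 33.6
```

```bash
python3 -c "
from h import *
goal(.4415,-.1515,.0035,-1.494)"
```

```text
slide [-0.2  0.7  1.4] dr [0. 0. 0.] t 28.55
```

Emit:
jog_arm(
  targets=[
    {"slide":[0,0.5,0.7],"dr":[0,0,0]},
    {"slide":[0,0.5,1.3],"dr":[0,0,0]},
    {"slide":[0,0.5,1.3],"dr":[0,0,0]},
    {"slide":[0,0.5,1.3],"dr":[0,0,0]},
  ],
)

```text
time: 28.88
position: [0.4412, -0.1512, 0.0035]
orientation: [0.679, 0.734, 0.0, 0.0]
wrist_force: [0.1, -0.7, -1.5]
gripper_width: 0.0296
gripper_force: 33.6
```

Emit:
jog_arm(
  targets=[
    {"slide":[0,0,0],"dr":[0,0,0]},
    {"slide":[0,0,0],"dr":[0,0,0]},
    {"slide":[0,0,0],"dr":[0,0,0]},
    {"slide":[0,0,0],"dr":[0,0,0]},
  ],
  claw=130,
)

```text
time: 29.22
position: [0.4412, -0.1512, 0.0036]
orientation: [0.679, 0.734, 0.0, 0.0]
wrist_force: [0.7, 1.1, -0.0]
gripper_width: 0.0418
gripper_force: 0.0
```

Emit:
jog_arm(
  targets=[
    {"slide":[0,0,-3],"dr":[0,0,0]},
    {"slide":[0,0,-8],"dr":[0,0,0]},
    {"slide":[0,0,-20],"dr":[0,0,0]},
    {"slide":[0,0,-50],"dr":[0,0,0]},
    {"slide":[0,0,-85],"dr":[0,0,0]},
  ],
)

```text
time: 29.63
position: [0.4396, -0.1509, 0.0887]
orientation: [0.679, 0.734, -0.001, -0.001]
wrist_force: [0.5, 0.8, -0.8]
gripper_width: 0.0421
gripper_force: 0.0
```

Emit:
jog_arm(
  targets=[
    {"slide":[0,0,-40],"dr":[0,0,0]},
    {"slide":[0,0,-80],"dr":[0,0,0]},
    {"slide":[0,0,-120],"dr":[0,0,0]},
    {"slide":[0,0,-160],"dr":[0,0,0]},
    {"slide":[0,0,-190],"dr":[0,0,0]},
  ],
)

```text
time: 30.05
position: [0.4413, -0.1517, 0.2821]
orientation: [0.68, 0.733, 0.001, 0.001]
wrist_force: [0.7, 0.1, -0.4]
gripper_width: 0.0416
gripper_force: 0.0
```

Emit:
jog_arm(
  targets=[
    {"slide":[-20,0,0],"dr":[0,0,0]},
    {"slide":[-60,0,0],"dr":[0,0,0]},
    {"slide":[-100,0,0],"dr":[0,0,0]},
    {"slide":[-140,0,0],"dr":[0,0,0]},
    {"slide":[-180,0,0],"dr":[0,0,0]},
  ],
)

```text
time: 30.47
position: [0.4548, -0.3321, 0.279]
orientation: [0.679, 0.734, 0.0, 0.0]
wrist_force: [-0.1, 0.3, -0.1]
gripper_width: 0.0418
gripper_force: 0.0
```

```bash
cat > chk.py <<'E'
from h import *
import sys
for n in('top','scene'):
    d=snapshot(n);W=world(d);Z=W[...,2]
    r=(W[...,0]>.39)&(W[...,0]<.65)&(W[...,1]<-.01)&(W[...,1]>-.31)
    for nm,lo,hi,h in(('bar',.06,.09,.074),('blk',.036,.055,.042)):
        print(n,nm,*[o[1:] for o in rects(d,r&(Z>lo)&(Z<hi),h)])
    m=(Z>.006)&(Z<.02)
    for q in rects(d,m&r,.012,60)+rects(d,m&(W[...,0]<.41)&(W[...,0]>.3)&(W[...,1]<-.28)&(W[...,1]>-.5),.012,60):print(n,'low',q[1:])
    print(n,'thin',*[o[1:] for o in rects(d,(Z>.015)&(Z<.03)&(abs(W[...,0]-.677)<.05)&(abs(W[...,1]+.147)<.08),.022)])
    cv2.imwrite(f'pics/{n}_{sys.argv[1]}.png',cv2.resize(d['img'][100:290,240:500] if n=='top' else d['img'][60:240,150:420],None,fx=2.9,fy=2.9))
E
python3 chk.py a
```

```text
top bar ((541.3, -152.5), (33.5, 159.6), np.float64(0.077))
top blk ((536.7, -93.7), (59.8, 85.5), np.float64(-1.494)) ((545.3, -209.8), (65.7, 109.8), np.float64(-1.496))
top low ((442.5, -161.6), (41.7, 191.3), np.float64(0.05))
top low ((540.8, -155.6), (124.1, 242.3), np.float64(0.067))
top thin ((677.9, -147.8), (47.5, 119.9), np.float64(0.047))
scene bar ((541.0, -149.3), (33.3, 169.7), np.float64(0.072))
scene blk ((535.4, -92.8), (64.6, 85.1), np.float64(-1.491)) ((579.3, -207.4), (39.7, 66.4), np.float64(0.07)) ((507.5, -214.1), (34.9, 64.2), np.float64(0.085))
scene low ((539.2, -153.8), (120.2, 244.7), np.float64(0.075))
scene low ((443.0, -161.6), (43.1, 195.2), np.float64(0.1))
scene low ((342.5, -395.1), (52.2, 170.1), np.float64(-0.048))
scene thin ((677.3, -146.7), (45.1, 125.6), np.float64(0.042))
```

View pics/top_a.png

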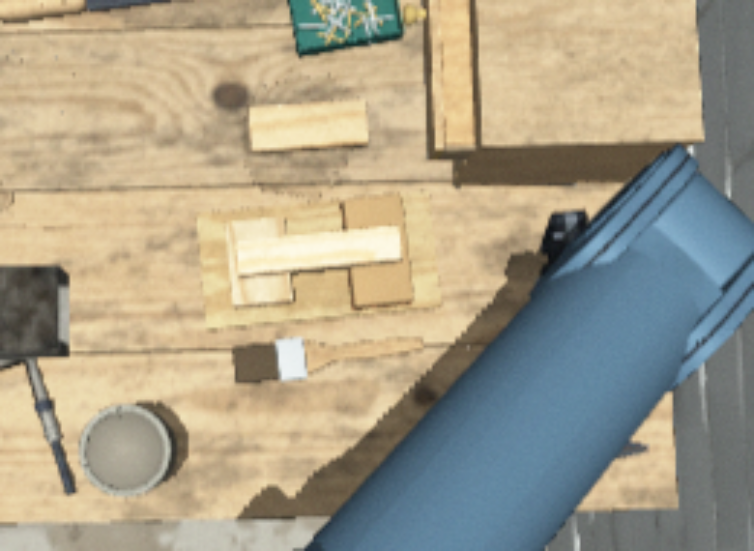

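The top view shows the bar centred over both blocks on the board, all within about 1–2 mm of target. The brush lies in front at (330,360), parallel to the board with about a 17 mm gap. The thin block and pliers have not moved, and the gripper is clear.

```bash
python3 -c "
from station import *
print(finish_job())"
```

```text
the job is handed in; nothing more can be done
None
```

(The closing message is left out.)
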